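# Bring the tumbler's filler neck to the top

## Robot

A 6-joint arm with a two-finger parallel gripper is mounted at the origin on the work surface. World frame = base frame: x ahead of the robot, y to its left, z up, the work surface at z = 0. Lengths are in mm, angles in rad, forces in N, time in s.
With the tool pointing down it reaches from about 350 to 975 mm from the base axis. Payload 7.1 kg.
Tool frame: the origin (TCP) lies midway between the tips of the shut fingers; the grasp point (between the pads) lies 19 mm behind it; y points along the fingers, z is the direction in which the jaws open and shut, and the axes are right-handed (so a half turn about y gives the same grasp; the last joint's range is limited). The gripper opens to 88 mm and grips with 3 to 60 N. Pads are 20 mm wide; open, the fingers measure 115 mm over their backs; the gripper's body (75 mm by 178 mm) begins 61 mm behind the grasp point.
Start: joints at [-1.314, 0.423, 1.63, -0, 1.089, -0.019], TCP at [170.216, -601.358, 222.675] pointing down, gripper open.
Joint ranges: [-3, 3], [-0.9, 2.11], [0.09, 2.58], [-1.31, 4.45], [0.11, 2.69], [-2.54, 2.54]. Speed limits (rad/s): [2.39, 2.39, 3.01, 3.14, 3.14, 3.14].

## Interface

Orientations are given as a unit quaternion [x, y, z, w].
In Python, from station import env gives the robot as it stands.
- The arm moves only by the shell command python3 -m pendant 'ROWS' [FORCE]. ROWS is JSON, one flat list of numbers, 7 for each row, row after row: the shift along the tool's x, y, z in m, then the turn, a rotation vector about the tool's x, y, z in degrees, then the finger opening in m, from 0 to 0.0878. A call has 1 to 12 rows; each row shifts and turns the commanded pose from where the row before left it, along the tool's axes as they then stand; what a row does not reach is not made up. A row lasts 1/10 s, in which the tool goes at most 50 mm and 8.59 degrees, less where a joint would pass 70% of its speed; a pose out of reach is approached as far as the arm can. A call with a gripper value outside its range is refused whole. The fingers move at their own pace and stop on an object; FORCE is the grip in N (left out, the last holds). Time passes only in rows, so rows that do not move let the fingers close. It gives the time, the measured TCP pose, the force and the opening at its end, in the units of the state.
- env.get_obs(): the state, without advancing time (a new reading comes with each control period).
- env.camera(name): name is "scene" or "top"; returns a dict with "img" (400x640x3 uint8, red, green, blue), "mtx" (3x3 intrinsics, pixels), "R" (3x3) and "t" (3): a world point X has camera coordinates R X + t. Camera axes: x right, y down, z forward; pixel columns grow to the right and rows downward; lengths in mm; the calibration is good to about 2 mm. A picture is of the moment at which its call begins. There is no depth.
- env.job_done(): hands the job in, once; it reports no verdict.
The state is a dict: "clock": time; "joint_positions": joint angles; "joint_vel": joint speeds; "joint_torque": joint torques, N m; "eef_pos": TCP position; "tcp_rot": TCP orientation; "contact_force": force on the tool from outside, world axes, zero at the start; "torque": the same for the moment, N m; "width": opening from 0.0 (shut) to 1.0 (fully open).
Only numpy, scipy, OpenCV 4.12 (cv2) and the standard library are available. Lean on these libraries where they do the work, as an engineer would, in place of code of your own. Each camera call takes 0.05 s, during which the arm holds its last target.

## Task

Turn the bench tumbler by pushing one spoke of its wheel after another, either way round, until the drum's filler neck points straight up, ready to be opened, and leave it standing so. Push lightly on the spokes with shut fingers or fingertips; do not grip them, do not touch the filler neck, and do not shift the stand or disturb the glassware around it.

Things in the scene. Friction and masses are not known exactly. Their poses are not given: they have to be found in the camera images.
- drum (a joint): drum, spokes and neck turn as one on a level axle (x of mixer, 170 mm above the table). 0 = filler neck straight up; growing = clockwise seen from the robot's side along +x (the top moves to the mixer's -y). Turns without end (2 pi more is the same place) and stays where left: friction 0.16 N m (1.5 to 2 N at a spoke's end), no spring.
- spokes: rimless wheel of six spokes on the robot's end of the axle, spokes ending 120 mm from the axle. Origin on the axle in the spokes' plane; x along the axle away from the robot, z (turns along) the way the filler neck points. Spokes at 30, 90, 150, 210, 270, 330 degrees from z: steel rods 10 mm thick, the outer 55 mm a round black grip 16 mm thick; hub 52 mm across.
- stem: filler neck on the drum, near its far end, 165 mm beyond the plane of the spokes: steel tube 22 mm thick with a white cap 32 mm across, out of the drum (112 mm across) to 113 mm from the axle. Origin on the axle, z along the neck outwards.
- stem_tip (a point): middle of the end of the filler neck's cap, 113 mm from the axle
- mixer: grey tumbler stand, about 6 kg, loose on the table: base plate 240 by 220 mm, 20 thick, two posts up to 200 mm carrying the axle. Origin on the table under the middle of the spoke wheel; z up, x along the axle from spokes to drum, y left. Plate from x = -35 to 205 mm, posts at x = 30 and 68, the drum overhanging beyond them (80 to 187), the spoke wheel overhanging in front.
- vial1: bystander: small amber bottle with a white cap, 44 across, 85 tall (mm); origin at the centre of its underside
- vial2: bystander: small amber bottle with a white cap, 44 across, 85 tall (mm); origin at the centre of its underside
- stock1: bystander: amber bottle with a black cap, 64 across, 120 tall (mm); origin at the centre of its underside
- stock2: bystander: amber bottle with a black cap, 64 across, 120 tall (mm); origin at the centre of its underside
- beaker: bystander: empty glass beaker, 70 across, 85 tall (mm); origin at the centre of its underside
- spatula: bystander: lab spatula lying flat, 200 long (mm); origin at the centre of its underside, x along its length
- jar: bystander: squat jar with a lid, 60 across, 60 tall (mm); origin at the centre of its underside

How it is judged:
By the outcome, as a careful person would: the job done as asked, in the order asked, and still so for the second after the job is handed in, with the robot touching nothing.
It also fails if it takes over 61 s, if anything falls off the work surface, if the arm or the gripper's body presses on something with over 40 N, if the wrist force passes 120 N, or if a joint passes its speed limit or range.

## Working session

There is one attempt and no reset: what is moved stays moved. The work goes in short steps, Python scripts to look and compute and a shell command to move; the robot and the scene stay as the last step left them, time stands still between calls to the robot, and variables do not carry over. Pictures are saved under pics/ and viewed, and the job is handed in when it is done.

```bash
ls; mkdir -p pics
python3 - <<'E'
from station import env
import cv2
o=env.get_obs()
for k,v in o.items(): print(k,v)
for n in("scene","top"):
    c=env.camera(n); cv2.imwrite(f"pics/{n}0.png",c["img"][:,:,::-1]); print(n,c["mtx"],c["R"],c["t"])
E
```

```text
pics
clock 0.0
joint_positions [-1.31399724e+00  4.23789654e-01  1.63065718e+00 -1.63409993e-05
  1.08859991e+00 -1.89863618e-02]
joint_vel [-0.00158637  0.00013662  0.0013233   0.0008589   0.0002276   0.00069311]
joint_torque [ 2.39177629e-03 -5.44615638e+01 -2.73668522e+01  6.45225495e-02
  2.28128023e-02 -1.28052275e-04]
eef_pos [ 170.08191535 -600.85639317  221.94654799]
tcp_rot [-0.09726487  0.70090413 -0.6998844   0.09713274]
contact_force [ 0.11722478 -0.30585474 -0.52040728]
torque [ 0.03861233 -0.01702736 -0.01470121]
width 1.0004250412868234
scene [[484.08035249   0.         323.12236541]
 [  0.         484.08035249 198.99548849]
 [  0.           0.           1.        ]] [[ 0.850906    0.52526781 -0.00726073]
 [ 0.40186115 -0.65977113 -0.63498794]
 [-0.33832914  0.53739724 -0.77248793]] [-457.93767836 -133.02552262 1696.12393672]
top [[384.1259294    0.         324.42385437]
 [  0.         384.1259294  203.02225057]
 [  0.           0.           1.        ]] [[ 0.02450851 -0.99966205 -0.00866664]
 [-0.99681734 -0.02377909 -0.07609039]
 [ 0.07585859  0.01050392 -0.99706326]] [  -9.50184681  563.41789151 1264.33543692]
```

View pics/scene0.png

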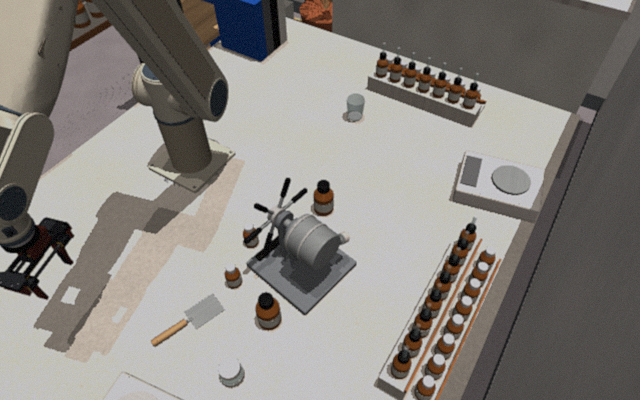

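View pics/top0.png

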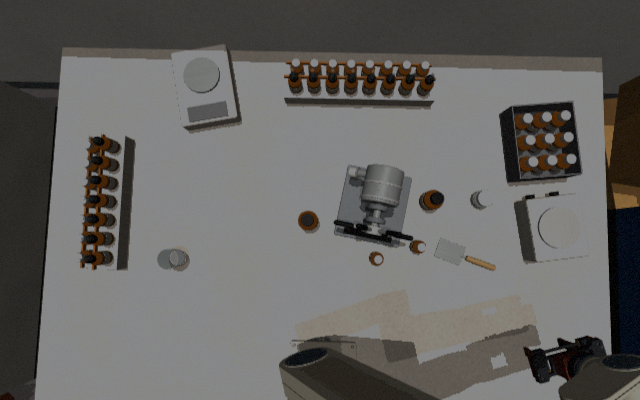

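The scene picture shows the tumbler at about (300,245), with its neck to the right at (340,238). In the top picture the neck is at (355,172), on the +y side, and the spoke wheel runs along row ~232. Next I'll zoom in.

Run:
```python
import cv2
a=cv2.imread("pics/scene0.png")[160:340,200:380]; cv2.imwrite("pics/s0z.png",cv2.resize(a,(600,600),interpolation=cv2.INTER_CUBIC))
a=cv2.imread("pics/top0.png")[150:275,290:460]; a=cv2.convertScaleAbs(a,alpha=1.7,beta=20);cv2.imwrite("pics/t0z.png",cv2.resize(a,(800,588),interpolation=cv2.INTER_CUBIC))
```

```text
(no output)
```

View pics/s0z.png

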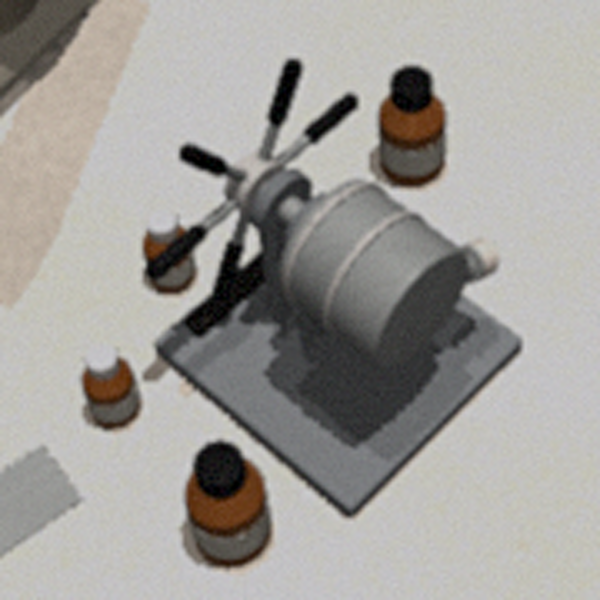

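View pics/t0z.png

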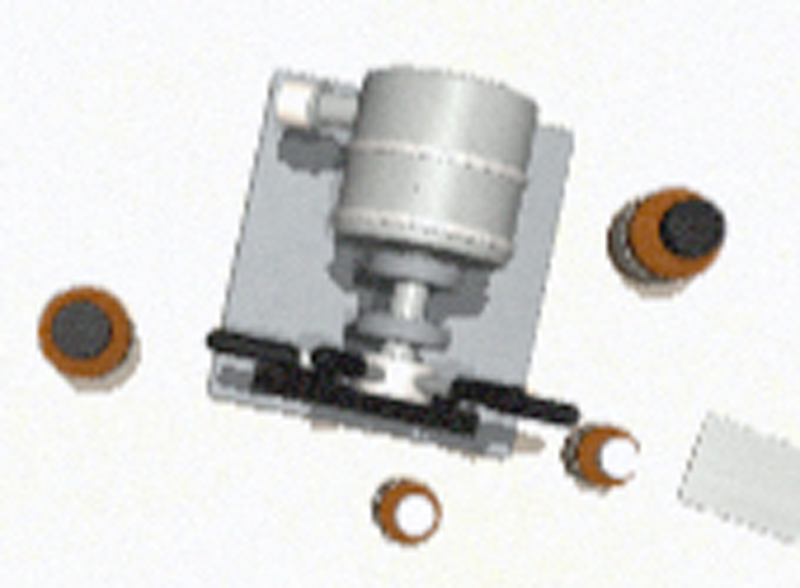

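```bash
cat > h.py <<'E'
import numpy as np
CAL={"scene":(np.array([[484.08035249,0,323.12236541],[0,484.08035249,198.99548849],[0,0,1]]),np.array([[0.850906,0.52526781,-0.00726073],[0.40186115,-0.65977113,-0.63498794],[-0.33832914,0.53739724,-0.77248793]]),np.array([-457.93767836,-133.02552262,1696.12393672])),
"top":(np.array([[384.1259294,0,324.42385437],[0,384.1259294,203.02225057],[0,0,1]]),np.array([[0.02450851,-0.99966205,-0.00866664],[-0.99681734,-0.02377909,-0.07609039],[0.07585859,0.01050392,-0.99706326]]),np.array([-9.50184681,563.41789151,1264.33543692]))}
def ray(n,p):
    K,R,t=CAL[n]; return -R.T@t, R.T@np.linalg.solve(K,[p[0],p[1],1.])
def onplane(n,p,nrm,d):
    c,v=ray(n,p); nrm=np.array(nrm,float); return c+v*(d-nrm@c)/(nrm@v)
def onz(n,p,z): return onplane(n,p,[0,0,1],z)
def tri(ps,pt):
    c1,d1=ray("scene",ps);c2,d2=ray("top",pt)
    s=np.linalg.lstsq(np.c_[d1,-d2],c2-c1,rcond=None)[0]
    a,b=c1+s[0]*d1,c2+s[1]*d2
    return (a+b)/2,np.linalg.norm(a-b)
def proj(n,X):
    K,R,t=CAL[n]; q=K@(R@np.array(X)+t); return q[:2]/q[2]
S=lambda p:(p[0]/3.3333+200-.35,p[1]/3.3333+160-.35)
T=lambda p:(p[0]/4.7059+290-.4,p[1]/4.7059+150-.4)
E
python3 - <<'E'
from h import *
np.set_printoptions(precision=1,suppress=True)
for p in[(277,72),(574,128),(210,397),(503,457)]: print("top",onz("top",T(p),20))
for p in[(522,343),(350,513),(158,345)]: print("sc",onz("scene",S(p),20))
print("cap",tri(S((487,258)),T((280,102))))
for n,s,t,h in[("vial right",(101,358),(618,460),85),("vial near",(163,222),(415,513),85),("stock r",(219,460),(694,225),120),("stock l",(411,85),(83,328),120)]:
    print(n,onz("top",T(t),h),onz("scene",S(s),h),tri(S(s),T(t)))
E
```

```text
top [694.5 -73.8  20. ]
top [ 659.  -286.6   20. ]
top [461.1 -31.   20. ]
top [ 424.  -238.4   20. ]
sc [697.8 -75.3  20. ]
sc [ 657.6 -287.9   20. ]
sc [ 428.3 -242.3   20. ]
cap (array([657.5, -71.6, 114.2]), np.float64(0.3393784112982009))
vial right [ 426.  -303.6   85. ] [ 427.9 -304.5   85. ] (array([ 426.3, -303.8,   82.7]), np.float64(0.836943925401833))
vial near [ 387.5 -168.5   85. ] [ 387.3 -167.8   85. ] (array([ 387.7, -168.3,   85.9]), np.float64(0.3187356739901224))
stock r [ 581.6 -344.   120. ] [ 579.  -342.4  120. ] (array([ 580.8, -343.4,  123.4]), np.float64(1.1828907867948448))
stock l [504.4  54.8 120. ] [505.3  54.  120. ] (array([504.6,  54.9, 118.7]), np.float64(0.19738288467358903))
```

```bash
cat >> h.py <<'E'
from scipy.spatial.transform import Rotation as Ro
YAW=np.radians(-10.3); ORG=np.array([476.7,-143.1,0])
M=Ro.from_euler('z',YAW).as_matrix()   # columns = mixer axes
m2w=lambda p:M@np.array(p,float)+ORG
w2m=lambda p:M.T@(np.array(p)-ORG)
ang=lambda pm:np.degrees(np.arctan2(-pm[1],pm[2]-170))
E
python3 - <<'E'
from h import *
np.set_printoptions(precision=3,suppress=True)
nx=M[:,0]
for cam,F,pts in[("scene",S,[(294,62),(354,98),(183,150),(151,274),(222,305),(250,180)]),("top",T,[(208,338),(578,416),(252,378),(478,420),(317,355),(385,385)])]:
    for p in pts:
        q=w2m(onplane(cam,F(p),nx,nx@ORG)); print(cam,p,q,"r",np.hypot(q[1],q[2]-170),"ang",ang(q))
c,_=tri(S((487,258)),T((280,102))); print("cap",w2m(c),ang(w2m(c)))
from station import env
o=env.get_obs();R=Ro.from_quat(o['tcp_rot']).as_matrix();print(R)
Rd=np.c_[M@[-1,0,0],[0,0,-1],M@[0,-1,0]]
Rd2=np.c_[M@[1,0,0],[0,0,-1],M@[0,1,0]]
for r in(Rd,Rd2): print(np.linalg.det(r),np.degrees(Ro.from_matrix(R.T@r).as_rotvec()))
E
```

```text
scene (294, 62) [  0.     55.205 276.42 ] r 119.88623704192635 ang -27.41771474882142
scene (354, 98) [  0.    119.054 177.189] r 119.27037361269221 ang -86.54432616635235
scene (183, 150) [  0.    -63.643 276.392] r 123.97473216466685 ang 30.8874117939365
scene (151, 274) [  -0.    -115.217  167.973] r 115.23475815195381 ang 91.0079201919447
scene (222, 305) [ -0.    -53.312  53.176] r 128.41320762338378 ang 155.4703919987989
scene (250, 180) [  0.     -4.331 182.11 ] r 12.861542995467882 ang 19.679444962628594
top (208, 338) [  0.    118.867 187.238] r 120.11045402608615 ang -81.74857316471054
top (578, 416) [  -0.    -119.279  158.86 ] r 119.79828647170268 ang 95.33552919181459
top (252, 378) [    0.       37.822 -1122.436] r 1292.9891704637114 ang -178.32378102306856
top (478, 420) [  -0.    -206.603 -745.222] r 938.2516849714009 ang 167.2791946812114
top (317, 355) [  0.     57.975 286.13 ] r 129.79700811910644 ang -26.529507393320284
top (385, 385) [ -0.    -20.774 -59.449] r 230.38768777498805 ang 174.82651203735503
cap [165.113 102.723 114.249] -118.48993969378276
[[-0.962 -0.     0.272]
 [-0.272  0.001 -0.962]
 [-0.    -1.    -0.001]]
0.9999999999999998 [ 0.077 26.1    0.017]
0.9999999999999998 [   0.024 -153.9     -0.105]
```

```bash
python3 -m pendant '[0,-0.03,0,0,6.5,0,0, 0,-0.03,0,0,6.5,0,0, 0,-0.03,0,0,6.5,0,0, 0,-0.03,0,0,6.6,0,0, 0,0,0,0,0,0,0, -0.016,0,-0.043,0,0,0,0, -0.016,0,-0.043,0,0,0,0, -0.016,0,-0.043,0,0,0,0, -0.016,0,-0.043,0,0,0,0, -0.016,0,-0.043,0,0,0,0, -0.016,0,-0.043,0,0,0,0, 0,0,0,0,0,0,0]'
python3 - <<'E'
from h import *
from station import env
o=env.get_obs();R=Ro.from_quat(o['tcp_rot']).as_matrix();print(w2m(o['eef_pos']));print((M.T@R).round(3),o['contact_force'],o['width'])
E
```

```text
clock: 1.3
eef_pos: [312.1, -360.4, 341.6]
tcp_rot: [0.061, 0.705, -0.704, -0.062]
contact_force: [0.5, -0.1, -0.4]
width: 0.005
[-123.07728674 -243.20451542  341.58709129]
[[-1.    -0.001  0.006]
 [-0.006  0.002 -1.   ]
 [ 0.001 -1.    -0.002]] [ 0.4762392  -0.06035436 -0.41335213] 0.005177585466085895
```

```bash
python3 -m pendant '[-0.0154,0,-0.0423,0,0,0,0, -0.0154,0,-0.0423,0,0,0,0, -0.0154,0,-0.0423,0,0,0,0, -0.0154,0,-0.0423,0,0,0,0, -0.0154,0,-0.0423,0,0,0,0, -0.0154,0,-0.0423,0,0,0,0, -0.0154,0,-0.0423,0,0,0,0, -0.0154,0,-0.0423,0,0,0,0, 0,0,0,0,0,0,0, 0,0,0,0,0,0,0]'
python3 - <<'E'
from h import *
from station import env
import cv2
o=env.get_obs();R=Ro.from_quat(o['tcp_rot']).as_matrix();print(w2m(o['eef_pos']));print((M.T@R).round(3),o['contact_force'],o['width'])
for n,b,sz in(("scene",(160,340,200,380),(600,600)),("top",(130,275,290,460),(800,682*1))):
    a=env.camera(n)["img"][:,:,::-1].copy(); cv2.imwrite(f"pics/{n}1.png",a)
    a=a[b[0]-40*(n=="scene"):b[1],b[2]:b[3]]; cv2.imwrite(f"pics/{n}1z.png",cv2.resize(a,(490,600) if n=="scene" else (700,597),interpolation=cv2.INTER_CUBIC))
E
```

```text
clock: 2.3
eef_pos: [492.3, -53.5, 341.6]
tcp_rot: [-0.062, -0.704, 0.704, 0.063]
contact_force: [-0.3, -0.4, -0.4]
width: 0.007
[ -0.64027376  90.96140901 341.56314149]
[[-1.    -0.002  0.003]
 [-0.003 -0.001 -1.   ]
 [ 0.002 -1.     0.001]] [-0.2704019  -0.43521811 -0.41820611] 0.006570152986538672
```

View pics/scene1.png

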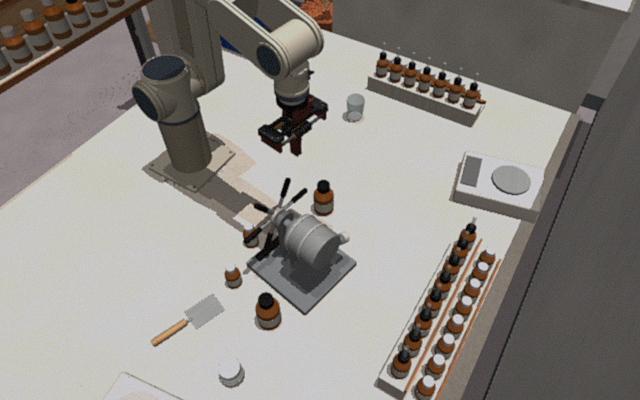

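View pics/top1.png

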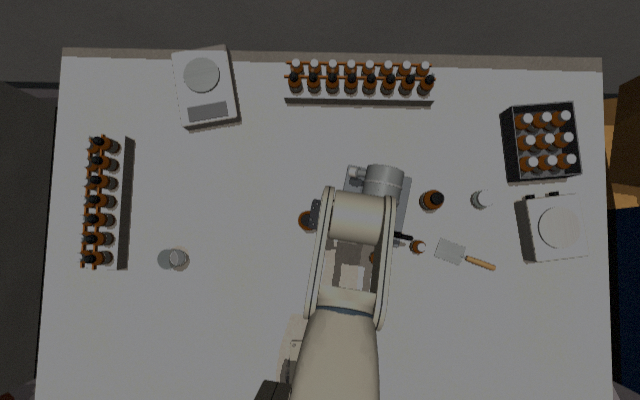

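```bash
python3 -m pendant '[0,0.028,-0.004,0,0,0,0, 0,0.028,0,0,0,0,0, 0,0.028,0,0,0,0,0, 0,0.029,0,0,0,0,0, 0,0,0,0,0,0,0, 0,0,0.008,0,0,0,0, 0,0,0.008,0,0,0,0, 0,0,0.008,0,0,0,0, 0,0,0.008,0,0,0,0, 0,0,0.008,0,0,0,0, 0,0,0.008,0,0,0,0, 0,0,0,0,0,0,0]'
cat > look.py <<'E'
import sys
from h import *
from station import env
import cv2
np.set_printoptions(precision=2,suppress=True)
o=env.get_obs();R=Ro.from_quat(o['tcp_rot']).as_matrix();print(o['clock'],"tcp mixer",w2m(o['eef_pos']),"F mixer",M.T@o['contact_force'],o['width'])
k=sys.argv[1]
a=env.camera("scene")["img"][:,:,::-1].copy(); cv2.imwrite(f"pics/scene{k}.png",a)
print("tcp px",proj("scene",o['eef_pos']))
a=a[160:340,200:380]; cv2.imwrite(f"pics/s{k}z.png",cv2.resize(a,(600,600),interpolation=cv2.INTER_CUBIC))
E
python3 look.py 2
```

```text
clock: 3.6
eef_pos: [484.1, -98.2, 229.6]
tcp_rot: [-0.064, -0.704, 0.704, 0.064]
contact_force: [-0.2, 0.6, -0.8]
width: 0.004
3.6 tcp mixer [ -0.71  45.5  229.57] F mixer [-0.34  0.54 -0.76] 0.0038365629329626537
tcp px [286.23 191.77]
```

View pics/s2z.png

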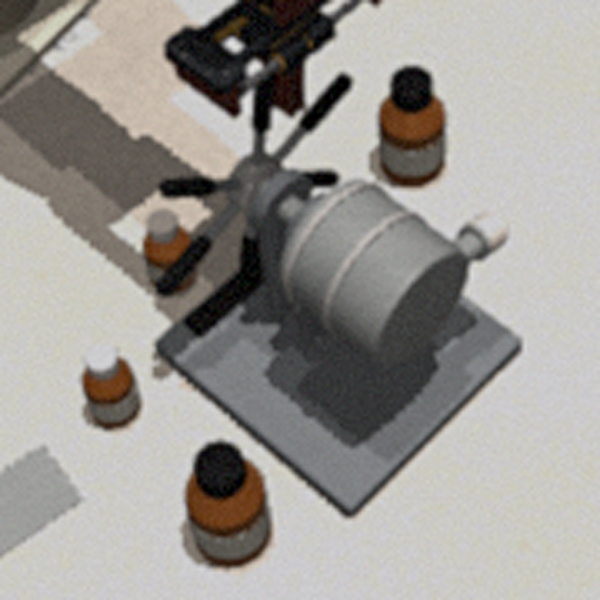

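The wheel is turning: the neck cap has risen to zoom (490,235), and the force is under 1 N. I'll keep pushing.

```bash
python3 -m pendant '[0,0,0.008,0,0,0,0, 0,0,0.008,0,0,0,0, 0,0,0.008,0,0,0,0, 0,0,0.008,0,0,0,0, 0,0,0.008,0,0,0,0, 0,0,0.008,0,0,0,0, 0,0,0.007,0,0,0,0, 0,0,0,0,0,0,0]'
python3 look.py 3
```

```text
clock: 4.45
eef_pos: [474.5, -152.3, 229.5]
tcp_rot: [-0.064, -0.704, 0.705, 0.064]
contact_force: [0.4, 0.6, -0.3]
width: 0.003
4.45 tcp mixer [ -0.56  -9.46 229.51] F mixer [ 0.24  0.63 -0.27] 0.0030586202791916387
tcp px [271.59 203.7 ]
```

View pics/s3z.png

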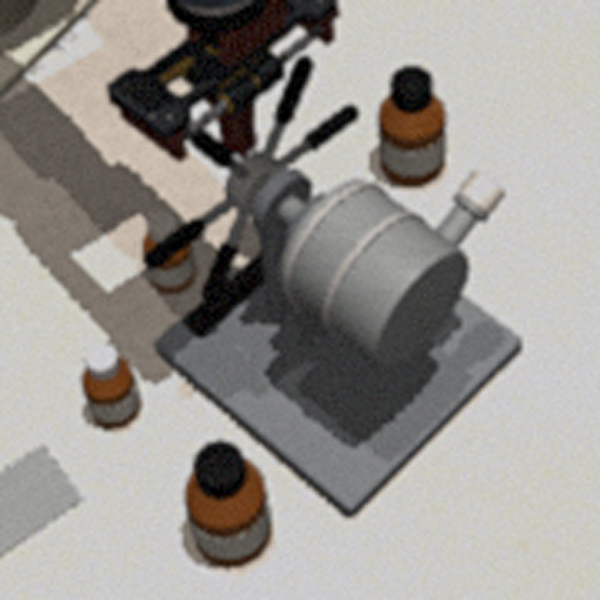

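```bash
cat >> h.py <<'E'
def tipang(p,x,cam="scene",F=S):
    nx=M[:,0]; q=w2m(onplane(cam,F(p),nx,nx@ORG+x)); return q.round(1),round(np.hypot(q[1],q[2]-170),1),round(ang(q),1)
E
python3 - <<'E'
from h import *
print("cap0",tipang((487,258),165)); print("cap",tipang((487,178),165))
for p in[(303,60),(355,110),(150,262)]: print(tipang(p,0))
E
```

```text
cap0 (array([165. , 102.6, 114.2]), np.float64(116.8), np.float64(-118.5))
cap (array([165. ,  97.5, 228.2]), np.float64(113.5), np.float64(-59.2))
(array([ -0. ,  64.8, 270.8]), np.float64(119.8), np.float64(-32.8))
(array([  0. , 119.5, 160.9]), np.float64(119.8), np.float64(-94.3))
(array([  -0. , -113.6,  182.8]), np.float64(114.4), np.float64(83.6))
```

```bash
python3 -m pendant '[0,0,-0.008,0,0,0,0, 0,-0.03,0,0,0,0,0, 0,-0.035,0,0,0,0,0, 0,-0.035,0,0,0,0,0, 0,0,-0.035,0,0,0,0, 0,0,-0.035,0,0,0,0, 0,0,-0.035,0,0,0,0, 0,0,0,0,0,0,0, 0,0,0,0,0,0,0]'
python3 look.py 4
```

```text
clock: 5.4
eef_pos: [495.0, -39.2, 329.8]
tcp_rot: [-0.063, -0.704, 0.705, 0.062]
contact_force: [-0.2, -0.8, -0.2]
width: 0.004
5.4 tcp mixer [ -0.55 105.53 329.79] F mixer [-0.08 -0.87 -0.15] 0.003993392669852907
tcp px [300.06 153.53]
```

View pics/s4z.png

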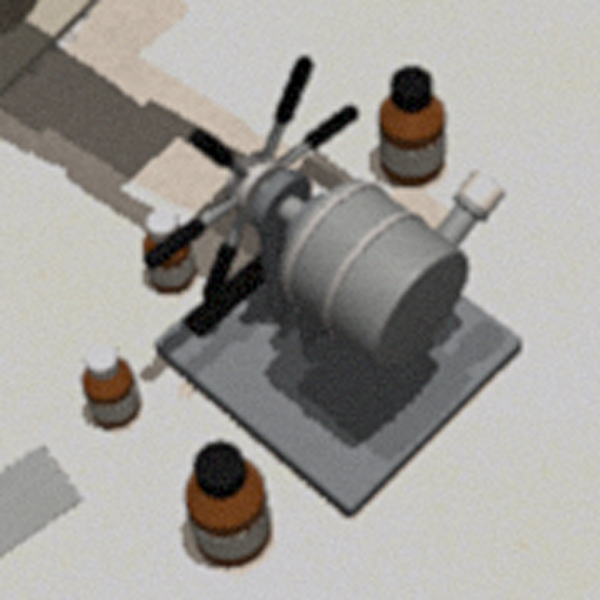

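```bash
python3 -m pendant '[0,0.025,0,0,0,0,0, 0,0.025,0,0,0,0,0, 0,0.025,0,0,0,0,0, 0,0.025,0,0,0,0,0, 0,0,0,0,0,0,0, 0,0,0.008,0,0,0,0, 0,0,0.008,0,0,0,0, 0,0,0.008,0,0,0,0, 0,0,0.008,0,0,0,0, 0,0,0.008,0,0,0,0, 0,0,0.008,0,0,0,0, 0,0,0.008,0,0,0,0]'
python3 -m pendant '[0,0,0.008,0,0,0,0, 0,0,0.008,0,0,0,0, 0,0,0.008,0,0,0,0, 0,0,0.008,0,0,0,0, 0,0,0.008,0,0,0,0, 0,0,0.008,0,0,0,0, 0,0,0.006,0,0,0,0, 0,0,0,0,0,0,0, 0,0,0,0,0,0,0]'
python3 look.py 5
```

```text
clock: 6.65
eef_pos: [485.2, -95.9, 230.4]
tcp_rot: [-0.064, -0.704, 0.704, 0.063]
contact_force: [0.9, 2.8, 2.6]
width: 0.002
clock: 7.55
eef_pos: [475.3, -148.7, 229.7]
tcp_rot: [-0.064, -0.704, 0.704, 0.064]
contact_force: [0.6, -0.0, -0.6]
width: 0.007
7.55 tcp mixer [ -0.33  -5.77 229.72] F mixer [ 0.63  0.1  -0.6 ] 0.0069566045194771374
tcp px [272.65 202.88]
```

View pics/s5z.png

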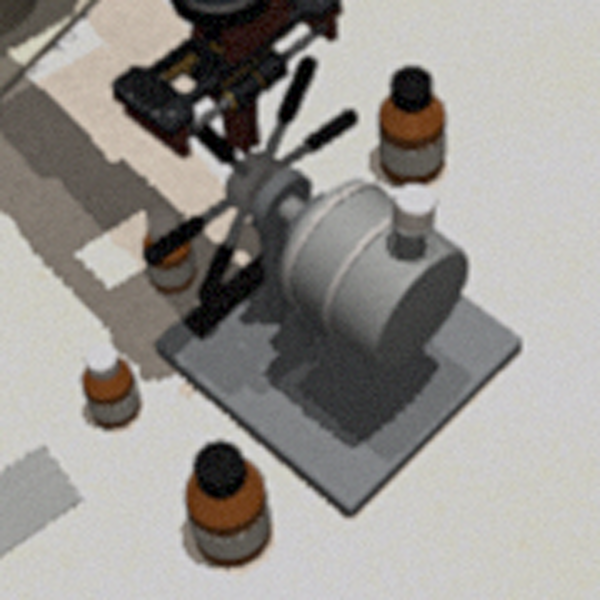

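Run:
```python
from h import *
print("cap",tipang((416,193),165))
for p in[(309,60),(357,114),(148,258)]: print(tipang(p,0))
for q in(-10,-5,0,5):
  a=np.radians(q); print(q,[((proj("scene",m2w([165,-np.sin(a)*r,170+np.cos(a)*r]))-[199.65,159.65])*3.333).round(1) for r in(113,56)])
```

```text
cap (array([165. ,  15.2, 289.8]), np.float64(120.8), np.float64(-7.2))
(array([  0. ,  71.2, 265.4]), np.float64(119.1), np.float64(-36.7))
(array([  0. , 121.6, 153.7]), np.float64(122.7), np.float64(-97.7))
(array([   0. , -114.6,  189.3]), np.float64(116.2), np.float64(80.4))
-10 [array([420.1, 196.4]), array([411.6, 249.2])]
-5 [array([411.1, 203.4]), array([407.3, 252.6])]
0 [array([402. , 211.2]), array([402.9, 256.4])]
5 [array([392.9, 219.7]), array([398.5, 260.6])]
```

```bash
python3 -m pendant '[0,0,0.003,0,0,0,0, 0,0,0.003,0,0,0,0, 0,0,0,0,0,0,0, 0,0,-0.006,0,0,0,0, 0,0,-0.006,0,0,0,0, 0,-0.03,0,0,0,0,0, 0,-0.035,0,0,0,0,0, 0,-0.04,0,0,0,0,0, 0.04,-0.02,-0.02,0,0,0,0, 0.04,0,-0.02,0,0,0,0, 0.04,0,-0.02,0,0,0,0, 0,0,0,0,0,0,0]'; python3 -m pendant '[0.01,0,-0.045,0,0,0,0, 0,0,-0.045,0,0,0,0, 0,0,-0.045,0,0,0,0, 0,0,-0.045,0,0,0,0, 0,0,-0.045,0,0,0,0, 0,0,-0.045,0,0,0,0, 0,0,0,0,0,0,0, 0,0,0,0,0,0,0]'
python3 look.py 6
python3 - <<'E'
from station import env
import cv2
a=env.camera("top")["img"][:,:,::-1].copy(); cv2.imwrite("pics/top6.png",a)
a=a[150:275,290:460]; a=cv2.convertScaleAbs(a,alpha=1.7,beta=20);cv2.imwrite("pics/t6z.png",cv2.resize(a,(800,588),interpolation=cv2.INTER_CUBIC))
E
```

```text
clock: 8.8
eef_pos: [365.4, -59.6, 354.7]
tcp_rot: [0.063, 0.704, -0.704, -0.063]
contact_force: [-0.4, -0.2, 0.7]
width: 0.005
clock: 9.6
eef_pos: [407.6, 206.5, 354.3]
tcp_rot: [-0.062, -0.704, 0.705, 0.063]
contact_force: [-0.1, -0.7, -0.0]
width: 0.003
9.6 tcp mixer [-130.45  331.61  354.28] F mixer [ 0.01 -0.68 -0.03] 0.0029437207490503234
tcp px [321.33  84.38]
```

View pics/s6z.png

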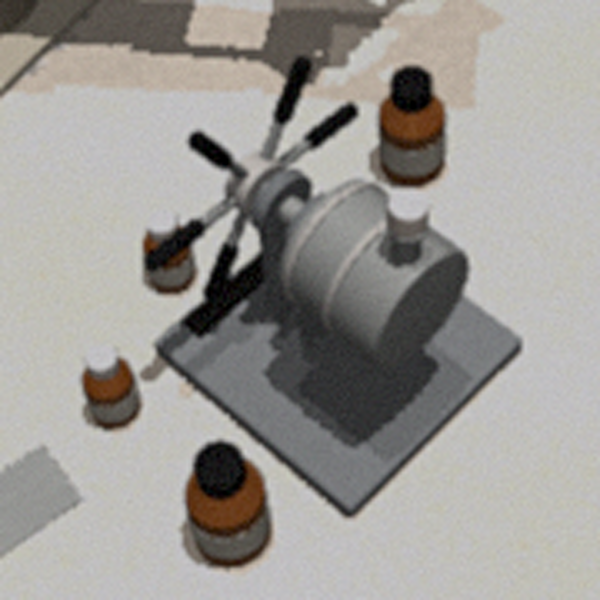

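View pics/t6z.png

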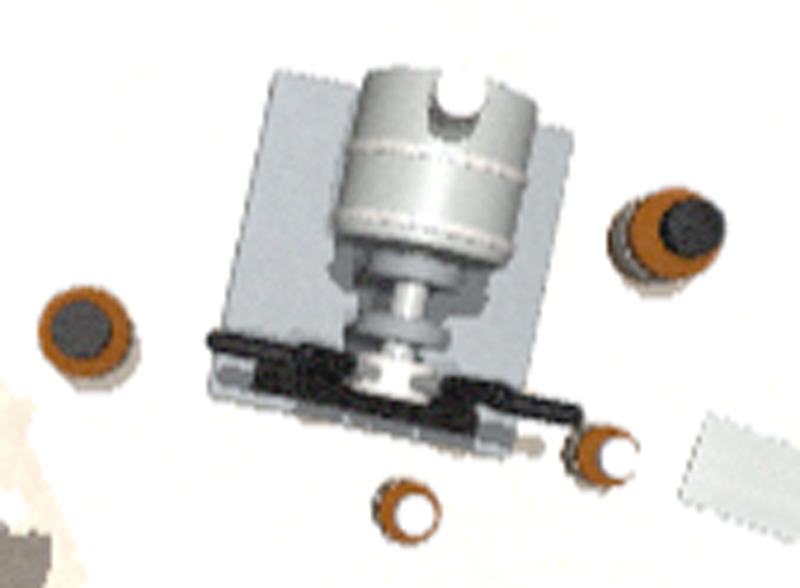

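Run:
```python
from h import *
import cv2
np.set_printoptions(precision=2,suppress=True)
s=cv2.imread("pics/scene6.png").astype(int); t=cv2.imread("pics/top6.png").astype(int)
# white cap blobs
def blob(im,b,thr):
    r=im[b[0]:b[1],b[2]:b[3]]; m=((r.min(2)>thr)).astype(np.uint8)
    n,l,st,c=cv2.connectedComponentsWithStats(m)
    for i in range(1,n):
        if st[i,4]>5: print("   ",st[i],c[i]+[b[2],b[0]])
print("scene cap region");print(s[215:236,312:332].min(2))
print("top");print(t[158:182,378:400].min(2))
```

```text
scene cap region
[[121 145 164 165 144  92  71  70  52  44  45  40  39  40  54  90 132 153
  165 175]
 [ 95 100 139 174 183 159 153 151 143 141 141 143 135 123 131 149 169 182
  181 188]
 [109  99 104 133 179 194 196 195 191 192 190 194 193 187 183 182 184 193
  188 190]
 [119 115 105 109 148 184 193 189 195 194 196 191 194 192 193 192 192 185
  188 186]
 [131 122 117 118 141 182 192 193 189 188 192 196 192 197 193 194 188 185
  184 187]
 [134 124 124 114 141 188 188 194 191 194 193 187 189 187 189 190 191 193
  186 187]
 [130 133 128 123 151 195 193 193 189 193 192 186 191 190 190 188 182 177
  186 192]
 [134 137 131 122 137 185 193 194 193 193 195 192 190 194 194 186 173 176
  185 192]
 [138 142 133 117 106 152 189 196 196 192 189 190 191 192 193 165 158 186
  194 190]
 [137 141 141 126  83 108 157 188 199 195 193 196 196 194 170 127 138 186
  185 190]
 [141 142 148 130  82  72  98 141 159 176 175 174 172 152 119  90 132 189
  185 186]
 [139 149 161 146  86  66  77  86 102 117 125 127 116  98  84  83 138 193
  187 189]
 [151 159 173 157  88  69  73  79  80  87  91  88  87  89  82  
[... 2239 characters left out ...]
4 112  90  69 113 109 105 103
  101  97  96  92]
 [109 111 112  58  48  42  49  52  53  51  55  45  54  76 110 108 108 105
  100  98  99  92]
 [113 114 113  67  62  47  49  59  54  54  65  53  61  94 110 110 103 104
  100  95  94  89]
 [114 113 113  71  72  66  66  66  63  59  67  67  72 113 108 108 106 101
  100  97  92  87]
 [112 117 118 100  71  74  75  74  77  74  73  69  96 111 107 107 104 103
   97  97  88  89]
 [114 117 121 127 109 110  76  75  75  74 101  95 112 108 109 105 103 101
  100  97  89  86]
 [117 125 126 130 132 134 115 111 109 105 122 114 112 112 109 106 101  99
   98  94  88  84]
 [129 137 138 136 138 137 133 133 130 127 120 115 112 109 108 106 102 101
   96  94  89  83]]
```

```bash
cat > grips.py <<'E'
import sys,cv2
from h import *
from scipy.optimize import least_squares
np.set_printoptions(precision=1,suppress=True)
def run(k,q0,x0=0,verbose=True):
    im=cv2.imread(f"pics/scene{k}.png"); r=im[170:262,235:315]
    m=(r.max(2)<58).astype(np.uint8); n,l,st,c=cv2.connectedComponentsWithStats(m)
    nx=M[:,0]; P=[];A=[]
    for i in range(1,n):
        if not 25<st[i,4]<160: continue
        g=(r.max(2)); w=np.clip((90-g.astype(float))/60,0,1)*cv2.dilate((l==i).astype(np.uint8),np.ones((3,3)))
        yy,xx=np.mgrid[0:r.shape[0],0:r.shape[1]]
        p=np.array([(w*xx).sum(),(w*yy).sum()])/w.sum()+[235,170]
        q=w2m(onplane("scene",p,nx,nx@ORG+x0)); rad=np.hypot(q[1],q[2]-170); a=ang(q)
        e=(a-q0-30+30)%60-30
        ok=abs(rad-92.5)<9 and abs(e)<12
        if verbose: print(k,p,st[i,4],q,rad.round(1),a.round(1),"q est",(e+q0).round(1),ok)
        if ok: P.append(q); A.append(np.radians(round((a-q0-30)/60)*60+30))
    P=np.array(P);A=np.array(A)
    f=lambda v:np.r_[P[:,1]-(v[0]-v[3]*np.sin(A+v[2])),P[:,2]-(170+v[1]+v[3]*np.cos(A+v[2]))]
    s=least_squares(lambda v:np.r_[f(v),(v[3]-92.5)/1.5,v[0]/4,v[1]/4],[0,0,np.radians(q0),92.5]); print(k,"fit cy,cz,q,r",s.x[:2],np.degrees(s.x[2]).round(2),s.x[3],"rms",np.sqrt(np.mean(f(s.x)**2)))
if __name__=="__main__":
    run(0,-118);run(4,-62);run(6,-3)
E
python3 grips.py
```

```text
0 [285.  187.4] 90 [ -0.   42.  251.2] 91.5 -27.3 q est -117.3 True
0 [299. 195.] 72 [  0.   90.8 176.1] 91.0 -86.1 q est -116.1 True
0 [261.3 208.1] 67 [ -0.  -44.8 244.8] 87.2 30.9 q est -119.1 True
0 [251.7 235.8] 115 [ -0.  -90.9 169.7] 90.9 90.2 q est -119.8 True
0 fit cy,cz,q,r [0.7 1.6] -117.87 89.72535919683605 rms 1.5873826714963262
4 [287.5 186.9] 87 [  0.   51.2 245.2] 91.0 -34.3 q est -64.3 True
4 [299.  197.6] 66 [ -0.   90.  165.1] 90.1 -93.1 q est -63.1 True
4 [263.4 204.1] 74 [ -0.  -36.3 253.3] 90.9 23.6 q est -66.4 True
4 [251.6 233.1] 109 [  0.  -89.3 180.4] 89.9 83.3 q est -66.7 True
4 fit cy,cz,q,r [0.5 2.3] -65.04 89.74301747298787 rms 0.6016120024049856
6 [287.6 185.7] 99 [ -0.   51.8 249.3] 94.8 -33.2 q est -3.2 True
6 [299.1 197.2] 67 [  0.   90.5 166.8] 90.6 -92.0 q est -2.0 True
6 [263.5 205.3] 68 [ -0.  -36.7 248.5] 86.7 25.0 q est -5.0 True
6 [251.4 233.8] 111 [  0.  -90.4 178.4] 90.8 84.7 q est -5.3 True
6 fit cy,cz,q,r [1.4 1.8] -3.49 90.1282532180066 rms 1.9902040473859417
```

```bash
python3 -m pendant '[-0.0186,0,0.047,0,0,0,0, -0.0186,0,0.047,0,0,0,0, -0.0186,0,0.047,0,0,0,0, -0.0186,0,0.047,0,0,0,0, -0.0186,0,0.047,0,0,0,0, -0.0186,0,0.047,0,0,0,0, -0.0186,0,0.047,0,0,0,0, 0,0,0,0,0,0,0, 0,0,0,0,0,0,0]'
python3 - <<'E'
from h import *
from station import env
o=env.get_obs();print(w2m(o['eef_pos']))
for p in[(387.5,168.5),(387,168.5)]:
  q=w2m(onz("top",p,283));print(q,ang(q))
E
```

```text
clock: 10.6
eef_pos: [475.1, -139.7, 354.6]
tcp_rot: [0.065, 0.704, -0.704, -0.065]
contact_force: [-0.7, 0.8, 0.5]
width: 0.006
[ -2.21222108   3.08614236 354.58649806]
[164.96169375   7.42866194 283.        ] -3.7612336117627696
[164.69225295   8.73879816 283.        ] -4.422138585761902
```

```bash
python3 -m pendant '[-0.002,0.025,0,0,0,0,0, 0,0.025,0,0,0,0,0, 0,0.025,0,0,0,0,0, 0,0.025,0,0,0,0,0, 0,0.025,0,0,0,0,0, 0,0,0,0,0,0,0, 0,0,0.005,0,0,0,0, 0,0,0.005,0,0,0,0, 0,0,0.004,0,0,0,0, 0,0,0.003,0,0,0,0, 0,0,0.003,0,0,0,0, 0,0,0,0,0,0,0]'; python3 look.py 7; python3 -c "
from grips import *
run(7,0)"
```

```text
clock: 11.8
eef_pos: [474.6, -158.0, 230.0]
tcp_rot: [-0.064, -0.704, 0.704, 0.063]
contact_force: [0.6, 0.7, 2.1]
width: 0.004
11.8 tcp mixer [  0.56 -15.05 230.  ] F mixer [0.43 0.75 2.14] 0.003892029757114488
tcp px [270.34 205.04]
7 [299.  196.2] 67 [  0.   90.7 171.1] 90.7 -89.3 q est 0.7 True
7 [252.1 234.5] 124 [  0.  -88.9 173.8] 89.0 87.5 q est -2.5 True
7 fit cy,cz,q,r [0.9 2.4] -0.88 90.30557386679594 rms 0.34931502721771573
```

View pics/s7z.png

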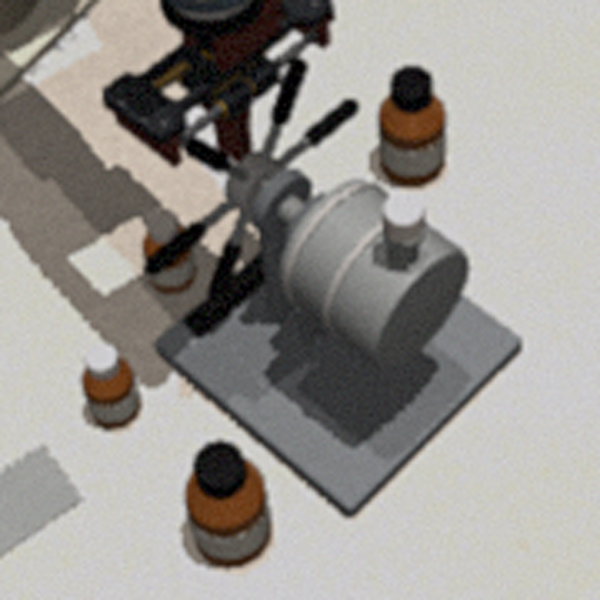

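```bash
python3 -m pendant '[0,0,0.0013,0,0,0,0, 0,0,0,0,0,0,0, 0,0,-0.007,0,0,0,0, 0,0,-0.007,0,0,0,0, 0,-0.03,0,0,0,0,0, 0,-0.035,0,0,0,0,0, 0,-0.04,0,0,0,0,0, 0.04,-0.02,-0.02,0,0,0,0, 0.04,0,-0.02,0,0,0,0, 0.04,0,-0.02,0,0,0,0, 0.01,0,-0.045,0,0,0,0, 0,0,-0.045,0,0,0,0]'; python3 -m pendant '[0,0,-0.045,0,0,0,0, 0,0,-0.045,0,0,0,0, 0,0,-0.045,0,0,0,0, 0,0,-0.045,0,0,0,0, 0,0,0,0,0,0,0, 0,0,0,0,0,0,0]'
python3 look.py 8; python3 -c "
from grips import *
run(8,0)"
python3 - <<'E'
from station import env
import cv2
from h import *
a=env.camera("top")["img"][:,:,::-1].copy(); cv2.imwrite("pics/top8.png",a)
print(a[160:178,378:400].min(2))
a=a[150:275,290:460]; a=cv2.convertScaleAbs(a,alpha=1.2);cv2.imwrite("pics/t8z.png",cv2.resize(a,(800,588),interpolation=cv2.INTER_CUBIC))
E
```

```text
clock: 13.05
eef_pos: [373.8, 26.8, 355.1]
tcp_rot: [-0.065, -0.704, 0.704, 0.064]
contact_force: [1.5, -0.0, 0.2]
width: 0.004
clock: 13.65
eef_pos: [407.1, 203.6, 354.2]
tcp_rot: [-0.062, -0.704, 0.705, 0.063]
contact_force: [0.2, -0.3, 0.1]
width: 0.004
13.65 tcp mixer [-130.45  328.68  354.18] F mixer [ 0.26 -0.23  0.11] 0.00368245159515468
tcp px [320.65  84.88]
8 [286.2 186.2] 95 [ -0.   46.8 251.8] 94.3 -29.8 q est 0.2 True
8 [299.1 195.9] 71 [ -0.   90.8 172.2] 90.8 -88.6 q est 1.4 True
8 [262.2 206.9] 68 [  0.  -41.4 246.4] 86.9 28.5 q est -1.5 True
8 [251.7 235. ] 118 [ -0.  -90.4 173.1] 90.5 88.0 q est -2.0 True
8 fit cy,cz,q,r [1.4 1.9] -0.07 90.04855971201148 rms 1.819968091703365
[[141 139 141 138 140 137 138 139 141 140 140 137 140 141 139 137 139 138
  139 139 137 137]
 [140 139 140 142 140 140 139 138 140 139 139 138 138 140 139 136 138 135
  134 131 136 139]
 [141 140 138 137 141 143 140 137 138 138 139 136 136 140 140 138 139 137
  135 135 138 138]
 [141 140 140 140 141 142 139 133 136 135 136 138 126 128 140 142 140 140
  138 134 135 137]
 [125 122 131 124 121 128
[... 577 characters left out ...]
0 140 138 139 141 140 141 138
  110 103  97  96]
 [108 111 115 115 103  82  51 112 142 138 142 140 139 141 139 140 140 137
  105 101 101  95]
 [106 112 116 115 105  78  54  88 132 138 140 141 139 141 140 140 139 115
  102 101  97  94]
 [110 113 116 115  84  56  54  49  93 130 139 138 141 139 140 139 123  96
  102 101  97  93]
 [111 109 116 113  56  44  39  53  49  95 118 135 130 129 123 112 104 104
  100  97  96  93]
 [110 112 117 118 100  53  37  47  51  50  69 102  91  95  85  64 106 106
  102  98  95  93]
 [112 115 119 122 123  65  56  47  50  54  50  53  58  64  69  69 104 103
  101  96  92  92]
 [111 118 118 125 126 106  70  63  57  53  52  68  67  68  66  68 106 102
   99  96  94  88]]
```

View pics/s8z.png

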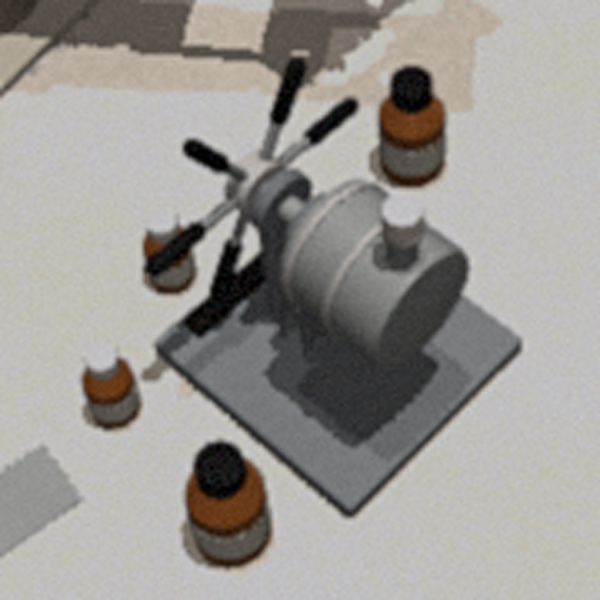

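View pics/t8z.png

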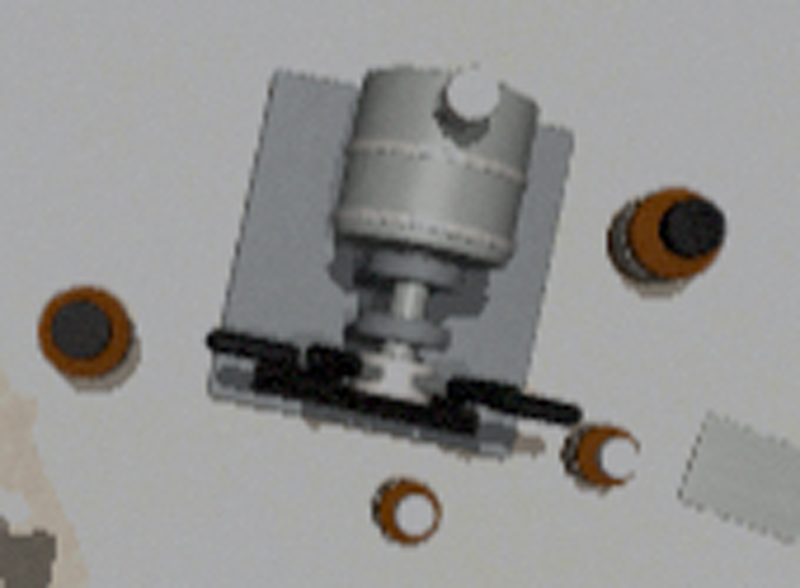

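Run:
```python
from h import *
for r in(167.5,168.5,169):
  q=w2m(onz("top",(390.3,r),283));print(q,ang(q))
print(tri(S((404,211)),(390.3,168.5)))
c,_=tri(S((404,211)),(390.3,168.5)); print(w2m(c),ang(w2m(c)))
# hub/axle check in top: drum silhouette edges near far end at z=170
for a,b in[((345,165),(523,205)),((340,205),(515,240))]:
  qa,qb=[w2m(onz("top",T(p),170)) for p in(a,b)]; print(qa,qb,(qa+qb)/2)
```

```text
[169.12682803   0.60677023 283.        ] -0.3076552130580003
[1.66470449e+02 9.24499381e-02 2.83000000e+02] -0.04687601848801666
[ 1.65142657e+02 -1.64633166e-01  2.83000000e+02] 0.08347591937497427
(array([ 640.45690309, -172.5051936 ,  284.07359835]), np.float64(0.3344127521566377))
[166.37568056   0.34876699 284.07359835] -0.17517475154023246
[124.82196282  56.03128571 170.        ] [122.55979323 -58.48380653 170.        ] [123.69087803  -1.22626041 170.        ]
[ 99.32758797  54.15871163 170.        ] [ 99.84804253 -57.72577718 170.        ] [ 99.58781525  -1.78353278 170.        ]
```

Run:
```python
from station import env
print(env.job_done())
```

```text
the job is handed in; nothing more can be done
None
```

The filler neck now points straight up, to within about 1° on every check, and I handed the job in at about 13.7 s of the 61 s allowed.

- **What I did:** The neck started about 118° away from upright. With shut fingers pointing down, I pushed one upper spoke across from left to right, about 55°. I then pushed the next spoke to within about 8° of upright and nudged it in with small pushes. After that I pulled the gripper up and well clear.
- **Final neck angle:** The spoke grips in the scene view gave -0.1°. The cap in the top view gave -0.3 to +0.1°, depending on the pixel row taken. Both views together gave -0.2°, with the cap end at 284 mm against the 283 mm expected. A rough reading of the cap in the scene picture alone gave about -1°.
- **Disagreements:** Single spoke grips differed, from -2.0° to +1.4°. The drum's outline put the axle 1 to 2 mm to one side of where I had it, which could mean up to 1° of error in the angle from the cap.
- **Forces and surroundings:** The force readings at the end of each move never passed about 4 N. In the last pictures the stand's plate and the bottles beside it look unmoved. I did not look closely at the beaker and jar afterwards, nor at all of the spatula, but the arm did not work near them.

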